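# Mount the matching flange on the modelling stand

### The job

On the craft table, one of the three loose metal flanges fits the modelling stand with its centre pin and three studs: the large one with three holes. Lift it by its collar, turn it until its holes line up with the studs, lower it (do not drop it) over the pin and studs, and let go once it lies flat and fully home on the stand's round head. Leave the other two flanges where they lie.

Things in the scene. Friction and masses are not known exactly. Their poses are not given: they have to be found in the camera images.
- flange3: To mount: steel-grey metal flange lying flat: round plate 128 mm across, 8 mm thick, with three evenly spaced 26 mm through-holes on a circle of 42 mm radius; upright centre collar 36 mm across, bored through, its rim 50 mm above the plate's underside. Origin: centre of the underside; z up the collar; x through one hole's middle. Bore 26 mm. About 0.35 kg.
- flange4: Not to be moved: steel-grey metal flange lying flat: round plate 128 mm across, 8 mm thick, with four evenly spaced 26 mm through-holes on a circle of 42 mm radius; upright centre collar 36 mm across, bored through, its rim 50 mm above the plate's underside. Origin: centre of the underside; z up the collar; x through one hole's middle.
- flange_small: Not to be moved: a smaller steel-grey metal flange lying flat: round plate 88 mm across, 8 mm thick, with three evenly spaced 14 mm through-holes on a circle of 29 mm radius; upright centre collar 30 mm across, bored through, its rim 50 mm above the plate's underside. Origin: centre of the underside; z up the collar; x through one hole's middle.
- seat (a point): Centre of the flat top of the fixed modelling stand's dark round head (140 mm across, 45 mm above the table; it does not turn). On it: a brass centre pin 15 mm thick, 36 mm high (top 10 mm tapered) and three studs 9 mm thick, 18 mm high (top 6 mm tapered), evenly spaced on a circle of 42 mm radius. z up; x from the centre through one stud. The flange's underside belongs on this face.
There are look-alikes about, which are no part of the job. Of the things like the part that bears seat, leave any that is turquoise; of the rest the smaller one is meant.

How it is judged:
By the outcome, as a careful person would: the job done as asked, in the order asked, and still so for the second after the job is handed in, with the robot touching nothing.
It also fails if it takes over 34 s, if anything falls off the work surface, if the arm or the gripper's body presses on something with over 40 N, if the wrist force passes 120 N, or if a joint passes its speed limit or range.

### The arm

A 6-joint arm with a two-finger parallel gripper is mounted at the origin on the work surface. World frame = base frame: x ahead of the robot, y to its left, z up, the work surface at z = 0. Lengths are in m, angles in rad, forces in N, time in s.
With the tool pointing down it reaches from about 0.35 to 0.925 m from the base axis. Payload 6.4 kg.
Tool frame: the origin (TCP) lies at the very end of the fingers, on their centre line; the grasp point (between the pads) lies 19 mm behind it; z points along the fingers, y is the line along which they close (so a half turn about z gives the same grasp; the last joint's range is limited). The gripper opens to 94 mm and grips with 3 to 60 N. Pads are 16 mm wide; open, the fingers measure 119 mm over their backs; the gripper's body (75 mm by 177 mm) begins 78 mm behind the grasp point.
Start: joints at [1.049, 0.245, 1.558, -0, 1.339, -0.174], TCP at [0.222, 0.611, 0.205] pointing down, gripper open.
Joint ranges: [-3.13, 3.13], [-1.02, 2.26], [0.13, 2.54], [-0.95, 4.09], [0.21, 2.88], [-2.74, 2.74]. Speed limits (rad/s): [2.57, 2.57, 3.14, 3.14, 3.14, 3.14].

### API

Orientations are given as a rotation vector (axis times angle).
In Python, from cell import observe, cams, workorder, nets gives the robot as it stands. The module is installed in compiled form; this text tells all that it offers.
- The arm moves only by the tool carry_out, never from a script. Its argument "motion" is a list of rows, each a list of 7 numbers: the turn, a rotation vector about the tool's x, y, z in units of 10 degrees (1.0 is 10 degrees), then the shift along the tool's x, y, z in units of 60 mm (1.0 is 60 mm), then the opening in per cent of the stroke, from 0 (shut) to 100 (fully open). A call has 1 to 12 rows; each row shifts and turns the commanded pose from where the row before left it, along the tool's axes as they then stand; what a row does not reach is not made up. A row lasts 1/8 s, in which the tool goes at most 62.5 mm and 10.7 degrees, less where a joint would pass 70% of its speed; a pose out of reach is approached as far as the arm can. A call is refused whole if a number of a shift passes 1 or a number of a turn 1, either way. A call with a gripper value outside its range is refused whole. The fingers move at their own pace and stop on an object; "newtons" is the grip in N (left out, the last holds). Time passes only in rows, so rows that do not move let the fingers close. It gives the time, the measured TCP pose, the force, the opening and the grip force at its end, in the units of the state.
- observe(): the state, without advancing time (a new reading comes with each control period).
- cams.get_image(name): name is "side" or "top"; returns the picture (420x560x3 uint8, blue, green, red); there is no depth.
- cams.camera_params(name): a dict with "K" (3x3 intrinsics, pixels), "R" (3x3) and "t" (3): a world point X has camera coordinates R X + t. Camera axes: x right, y down, z forward; pixel columns grow to the right and rows downward; lengths in m; the calibration is good to about 2 mm. A picture is of the moment at which its call begins. camera_params takes no time and is no camera call.
- workorder.close_job(): hands the job in; it is judged then, once.
Trained networks look in the newest picture that a camera, given by its name, has taken for a name from the list of things; names that differ only in an ending like _2 or _b are one class to them, and where a whole thing is asked for, a point or a joint stands for the part that bears it (a point fixed in the world has none). Each returns a list of dicts, best first, with "score" (0 to 1); they miss things now and then, are a little off and sometimes report something else, mostly with a low value. They report only what shows in the picture. A call takes as long as a camera call. They do not tell look-alikes from the thing itself.
- nets.spot_in(target, camera): "box" ([centre column, centre row, width, height] in pixels, round what is visible of it).
The state is a dict: "clock": time; "joints": joint angles; "dq": joint speeds; "effort": joint torques, N m; "eef_pos": TCP position; "orientation": TCP orientation; "ft_force": force on the tool from outside, world axes, zero at the start; "wrist_torque": the same for the moment, N m; "width": finger opening in m; "grip_force": force on a finger pad.
Only numpy, scipy, OpenCV 4.12 (cv2) and the standard library are available. Lean on these libraries where they do the work, as an engineer would, in place of code of your own. Each camera call takes 0.05 s, during which the arm holds its last target. There are 200 camera calls.

## Working session

There is one attempt and no reset: what is moved stays moved. The work goes in short steps, Python scripts to look and compute and a tool call to move; the robot and the scene stay as the last step left them, time stands still between calls to the robot, and variables do not carry over. Pictures are saved under pics/ and viewed, at most 10 in all, crops included, and the job is handed in when it is done.

Besides the shell and the picture viewer there is one more tool, called after ">>>" by a JSON object that holds its "method" and its "body". carry_out: Moves the arm, as the interface text tells. Its arguments: {"type":"object","properties":{"motion":{"type":"array","items":{"type":"array","items":{"type":"number"}}},"newtons":{"type":"number"}},"required":["motion"]}

```bash
mkdir -p pics
python3 - <<'E'
from cell import observe, cams, nets
import cv2,numpy as np
s=observe();print(s['clock'],s['eef_pos'],s['orientation'],s['width'])
for c in ['top','side']:
    cv2.imwrite(f'pics/{c}0.png',cams.get_image(c))
    p=cams.camera_params(c);print(c,p['K'].tolist() if hasattr(p['K'],'tolist') else p['K'],np.round(-np.array(p['R']).T@p['t'],3),np.round(p['R'],3).tolist())
    for n in ['flange3','flange4','flange_small','seat']:
        print(c,n,[(round(d['score'],2),np.round(d['box']).tolist()) for d in nets.spot_in(n,c)])
E
```

```text
0.0 [0.22122465 0.61055737 0.20435478] [-5.43462912e-01 -3.09355604e+00  2.83005519e-03] 0.09397817405146652
top [[379.0917553148791, 0.0, 281.56636384852357], [0.0, 379.0917553148791, 208.82749398922135], [0.0, 0.0, 1.0]] [ 0.361 -0.087  0.905] [[0.005, -1.0, 0.012], [-0.987, -0.007, -0.163], [0.164, -0.011, -0.986]]
top flange3 [(0.68, [206.0, 157.0, 49.0, 53.0]), (0.55, [147.0, 244.0, 55.0, 54.0])]
top flange4 [(0.68, [206.0, 157.0, 49.0, 53.0]), (0.55, [147.0, 244.0, 55.0, 54.0])]
top flange_small [(0.7, [228.0, 229.0, 40.0, 41.0])]
top seat [(0.96, [427.0, 185.0, 65.0, 65.0]), (0.92, [321.0, 170.0, 62.0, 66.0]), (0.92, [315.0, 269.0, 84.0, 87.0])]
side [[407.33500058090084, 0.0, 274.1644395225947], [0.0, 407.33500058090084, 208.2292367719544], [0.0, 0.0, 1.0]] [ 0.022 -0.526  0.741] [[0.689, -0.724, 0.008], [-0.511, -0.494, -0.703], [0.513, 0.481, -0.711]]
side flange3 [(0.96, [263.0, 173.0, 47.0, 35.0]), (0.83, [175.0, 186.0, 53.0, 37.0])]
side flange4 [(0.96, [263.0, 173.0, 47.0, 35.0]), (0.83, [175.0, 186.0, 53.0, 37.0])]
side flange_small [(0.79, [229.0, 217.0, 37.0, 32.0])]
side seat [(0.97, [337.0, 230.0, 63.0, 56.0]), (0.9, [431.0, 305.0, 78.0, 78.0]), (0.66, [263.0, 283.0, 93.0, 90.0])]
```

View pics/top0.png

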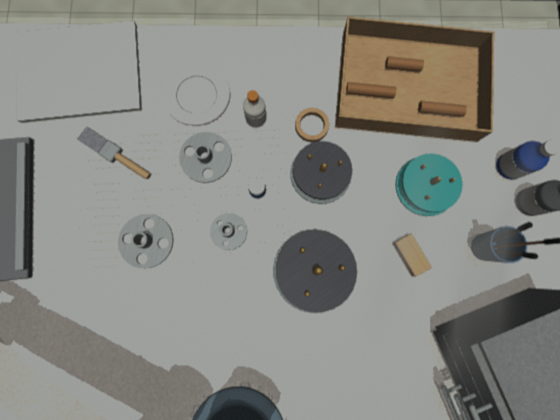

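View pics/side0.png

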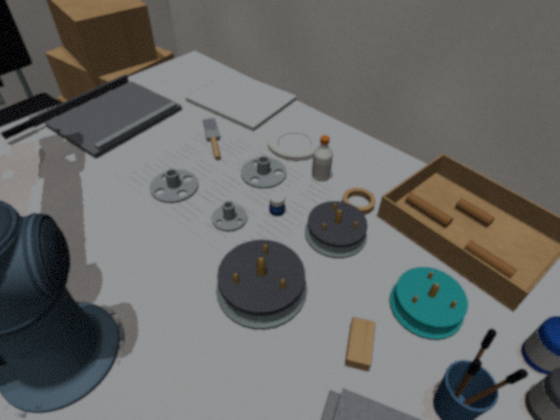

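Stands at top view: (321,170) dark small, (315,270) dark large, (430,185) turquoise. Turquoise is out, and the smaller dark one at (321,170) is meant. Large flanges are at (206,157) and (147,242). I'll count their holes in an enlarged crop.

Run:
```python
import cv2,numpy as np
t=cv2.imread('pics/top0.png');s=cv2.imread('pics/side0.png')
def c(im,u,v,h=37,o=296): return cv2.resize(im[v-h:v+h,u-h:u+h],(o,o),interpolation=cv2.INTER_CUBIC)
A=np.hstack([c(t,206,157),c(t,146,241)]);B=np.hstack([c(t,321,171),c(s,337,228)])
cv2.imwrite('pics/crop0.png',np.vstack([A,B]))
```

```text
(no output)
```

View pics/crop0.png

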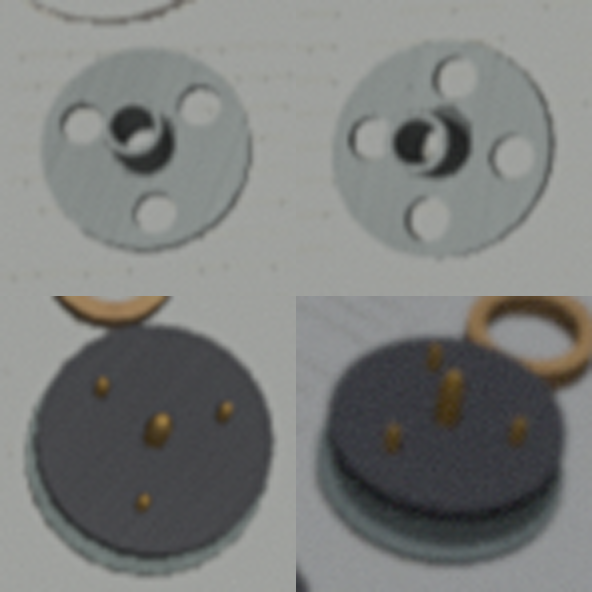

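The crop shows the top-left flange (206,157) has three holes, so it is flange3; the one at (147,242) has four. The dark stand at (321,170) has its pin and three studs clearly visible. Next I fit both poses.

```bash
cat > fit.py <<'E'
import cv2,numpy as np
from scipy.optimize import least_squares
from scipy.spatial.transform import Rotation as Rot
def proj(p,X):
    c=np.asarray(X)@np.array(p['R']).T+np.array(p['t']); q=c@np.array(p['K']).T; return q[:,:2]/q[:,2:]
def back(p,uv,z):
    R=np.array(p['R']);C=-R.T@p['t'];d=R.T@np.linalg.inv(p['K'])@[*uv,1];return C+d*(z-C[2])/d[2]
def blobs(mask,lo,hi):
    n,_,st,ce=cv2.connectedComponentsWithStats(mask.astype(np.uint8));return [(st[i,4],ce[i]) for i in range(1,n) if lo<=st[i,4]<=hi]
def tri(x,y,a,r,z): return np.array([[x+r*np.cos(a+k*2*np.pi/3),y+r*np.sin(a+k*2*np.pi/3),z] for k in range(3)])
E
python3 - <<'E'
from fit import *
from cell import cams
P={c:cams.camera_params(c) for c in('top','side')};I={c:cv2.imread(f'pics/{c}0.png') for c in P}
box={'top':(321,168,27),'side':(337,224,30)}
fb={'top':(206,157,24,25),'side':(263,173,22,14)}
for c in P:
    u,v,h=box[c];h2=cv2.cvtColor(cv2.resize(I[c][v-h:v+h,u-h:u+h],None,fx=4,fy=4,interpolation=cv2.INTER_CUBIC),cv2.COLOR_BGR2HSV)
    m=(h2[...,1]>110)&(h2[...,2]>60)&(h2[...,0]<35)
    for a,ce in blobs(m,40,2000):
        uv=(ce-1.5)/4+[u-h,v-h]; print(c,'brass',a,uv.round(1),'z54',back(P[c],uv,.053)[:2].round(4),'z63',back(P[c],uv,.063)[:2].round(4))
    u,v,w,h=fb[c];g=cv2.cvtColor(cv2.resize(I[c][v-h:v+h,u-w:u+w],None,fx=4,fy=4,interpolation=cv2.INTER_CUBIC),cv2.COLOR_BGR2GRAY)
    el=np.zeros_like(g);cv2.ellipse(el,(w*4,h*4),(w*4-14,h*4-14),0,0,360,1,-1)
    t,_=cv2.threshold(g[el>0].reshape(-1,1),0,255,cv2.THRESH_OTSU)
    for th in (150,155,160,165):
      print(c,th,[(int(a),((ce-1.5)/4+[u-w,v-h]).round(1).tolist(),back(P[c],(ce-1.5)/4+[u-w,v-h],.004)[:2].round(4).tolist()) for a,ce in blobs((g>th)&(el>0),60,3000)])
E
```

```text
top brass 140 [309.1 156.2] z54 [ 0.6267 -0.1598] z63 [ 0.6236 -0.1589]
top brass 131 [339.7 162.6] z54 [ 0.612  -0.2311] z63 [ 0.609  -0.2294]
top brass 472 [323.4 166.6] z54 [ 0.6019 -0.1929] z63 [ 0.5991 -0.1917]
top brass 115 [319.4 185.1] z54 [ 0.5577 -0.183 ] z63 [ 0.5554 -0.1819]
top 150 [(923, [218.8, 146.8], [0.6643, 0.0592]), (841, [189.7, 151.3], [0.652, 0.1304]), (178, [203.8, 154.7], [0.6437, 0.0954]), (976, [207.9, 173.5], [0.5962, 0.0836])]
top 155 [(733, [218.6, 146.6], [0.6647, 0.0596]), (723, [189.6, 151.3], [0.6522, 0.1306]), (119, [203.8, 154.5], [0.6441, 0.0952]), (824, [207.8, 173.4], [0.5964, 0.0837])]
top 160 [(190, [218.4, 144.9], [0.6691, 0.0603]), (63, [217.2, 148.9], [0.6589, 0.0628]), (216, [188.1, 151.2], [0.6524, 0.1343]), (198, [206.2, 172.4], [0.5989, 0.0878]), (77, [210.1, 174.2], [0.5946, 0.078])]
top 165 []
side brass 308 [346.4 196.1] z54 [ 0.6728 -0.159 ] z63 [ 0.6633 -0.1644]
side brass 190 [364.  194.6] z54 [ 0.7072 -0.1869] z63 [ 0.6973 -0.1919]
side brass 168 [334.2 206.1] z54 [ 0.6242 -0.1587] z63 [ 0.6155 -0.164 ]
side brass 216 [364.2 210. ] z54 [ 0.6633 -0.2181] z63 [ 0.654  -0.2226]
side brass 815 [338.1 215.9] z54 [ 0.6047 -0.1852] z63 [ 0.5963 -0.1901]
side brass 196 [355.  224.4] z54 [ 0.6101 -0.2296] z63 [ 0.6016 -0.2339]
side brass 196 [323.8 226.3] z54 [ 0.5559 -0.1816] z63 [ 0.5481 -0.1866]
side 150 []
side 155 []
side 160 []
side 165 []
```

>>> {"method": "carry_out", "body": {"motion": [[0,0,1,0,0,0,100],[0,0,1,0,0,0,100],[0,0,1,0,0,0,100],[0,0,0,-0.8,0,0,100],[0,0,0,-0.8,0,0,100],[0,0,0,-0.8,0,0,100],[0,0,0,-0.8,0,0,100],[0,0,0,-0.8,0,0,100],[0,0,0,-0.8,0,0,100],[0,0,0,-0.8,0,0,100],[0,0,0,-0.8,0,0,100],[0,0,0,-0.8,0,0,100]], "newtons": 30}}

```text
clock: 2.0
eef_pos: [0.5006, 0.2792, 0.2057]
orientation: [1.326, 2.848, 0.001]
ft_force: [-0.4, -0.6, 0.3]
width: 0.0941
grip_force: 0.0
```

```bash
cat > go.py <<'E'
from fit import *
from cell import observe
import sys
def go(tgt,yaw=None):
    s=observe();R=Rot.from_rotvec(s['orientation']).as_matrix();d=R.T@(np.array(tgt)-s['eef_pos'])/.06
    y=np.degrees(np.arctan2(R[1,1],R[0,1]))
    print('t',round(s['clock'],2),'tcp',np.round(s['eef_pos'],4),'yaw_y',y.round(2),'tilt',R[:,2].round(4),'w',round(s['width'],4),'F',np.round(s['ft_force'],1),'shift units',d.round(3),'| j',np.round(s['joints'],2))
if __name__=='__main__': go([float(a) for a in sys.argv[1:4]])
E
python3 go.py .6376 .0911 .020
```

```text
t 2.0 tcp [0.5006 0.2792 0.2057] yaw_y 40.07 tilt [ 5.e-04  2.e-04 -1.e+00] w 0.0941 F [-0.4 -0.6  0.3] shift units [-3.87  -0.272  3.095] | j [ 0.31  0.07  1.76  0.    1.32 -0.39]
```

>>> {"method": "carry_out", "body": {"motion": [[0,0,0,-0.774,-0.054,0,100],[0,0,0,-0.774,-0.054,0,100],[0,0,0,-0.774,-0.054,0,100],[0,0,0,-0.774,-0.054,0,100],[0,0,0,-0.774,-0.055,0,100],[0,0,0,0,0,0.8,100],[0,0,0,0,0,0.8,100],[0,0,0,0,0,0,100],[0,0,0,0,0,0,100]]}}

```text
clock: 3.12
eef_pos: [0.6379, 0.0925, 0.1115]
orientation: [1.325, 2.846, 0.002]
ft_force: [0.5, 0.4, 0.4]
width: 0.0939
grip_force: 0.0
```

```bash
python3 go.py .6376 .0911 .020
python3 - <<'E'
from cell import cams
import cv2,numpy as np
s=cams.get_image('side');t=cams.get_image('top')
f=lambda im,u,v:cv2.resize(im[v-50:v+50,u-50:u+50],(400,400),interpolation=cv2.INTER_CUBIC)
cv2.imwrite('pics/pre.png',np.hstack([f(s,263,160),f(t,206,160)]))
E
```

```text
t 3.12 tcp [0.6379 0.0925 0.1115] yaw_y 40.08 tilt [ 2.7e-03 -1.0e-04 -1.0e+00] w 0.0939 F [0.5 0.4 0.4] shift units [-0.011 -0.021  1.525] | j [-0.03  0.33  1.64 -0.    1.17 -0.73]
```

View pics/pre.png

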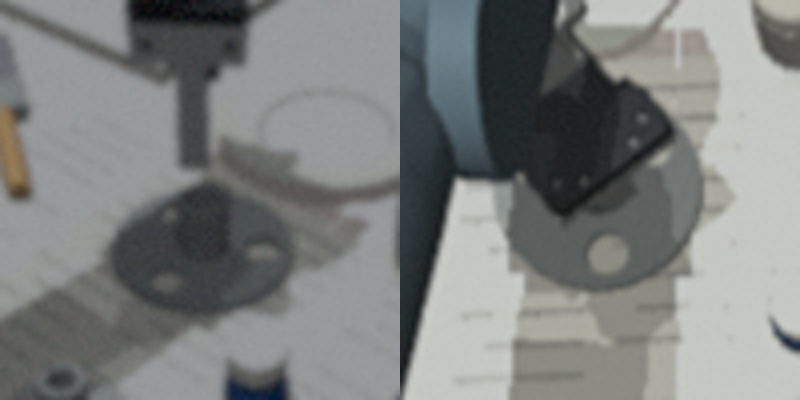

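The gripper hovers over the three-hole flange. In the side crop the finger tip is at x≈193 and the collar at x≈203, so I'll check the lateral offset against the projection.

Run:
```python
from fit import *
from cell import cams
p=cams.camera_params('side')
X=np.array([[.6376,.0911,.045],[.6376,.0911,.025],[.6379-.766*.053,.0925-.643*.053,.1115]])
print((proj(p,X)-[213,110])*4)
h=proj(p,tri(.6376,.0911,np.radians(70.1),.042,.004));print((h-[213,110])*4)
# plate ellipse
a=np.linspace(0,6.283,200);e=(proj(p,np.c_[.6376+.064*np.cos(a),.0911+.064*np.sin(a),0*a+.008])-[213,110])*4;print(e.min(0),e.max(0))
```

```text
[[203.2491713  202.14868866]
 [203.55560972 224.99240581]
 [194.13697742 170.61227304]]
[[178.51971677 214.08069222]
 [169.02502755 281.45028026]
 [263.97348819 251.07774865]]
[111.67867673 186.78059189] [295.75663848 305.86778277]
```

The projection matches to within a pixel. I descend and grip.

>>> {"method": "carry_out", "body": {"motion": [[0,0,0,-0.011,-0.021,0.5,100],[0,0,0,0,0,0.5,100],[0,0,0,0,0,0.3,100],[0,0,0,0,0,0.2,100],[0,0,0,0,0,0,100],[0,0,0,0,0,0,30],[0,0,0,0,0,0,10],[0,0,0,0,0,0,10],[0,0,0,0,0,0,10],[0,0,0,0,0,0,10],[0,0,0,0,0,0,10],[0,0,0,0,0,0,10]], "newtons": 35}}

```text
clock: 4.72
eef_pos: [0.6363, 0.0911, 0.0195]
orientation: [1.326, 2.848, 0.001]
ft_force: [1.2, 0.5, -0.0]
width: 0.0358
grip_force: 35.0
```

```bash
python3 go.py .6376 .0911 .15
```

```text
t 4.72 tcp [0.6363 0.0911 0.0195] yaw_y 40.07 tilt [ 4.e-04  2.e-04 -1.e+00] w 0.0358 F [ 1.2  0.5 -0. ] shift units [-0.015  0.017 -2.175] | j [-0.03  0.45  1.67  0.    1.02 -0.73]
```

>>> {"method": "carry_out", "body": {"motion": [[0,0,0,0,0,-0.3,10],[0,0,0,0,0,-0.6,10],[0,0,0,0,0,-0.6,10],[0,0,0,0,0,-0.6,10],[0,0,0.72,0,0,0,10],[0,0,0.72,0,0,0,10],[0,0,0.72,0,0,0,10],[0,0,0,0,0,0,10]]}}

```text
clock: 5.72
eef_pos: [0.6358, 0.091, 0.1458]
orientation: [-1.834, -2.55, 0.001]
ft_force: [0.0, 0.5, -4.5]
width: 0.0359
grip_force: 35.0
```

```bash
python3 go.py .598 -.1907 .13
```

```text
t 5.72 tcp [0.6358 0.091  0.1458] yaw_y 18.56 tilt [-4.e-04 -1.e-04 -1.e+00] w 0.0359 F [ 0.   0.5 -4.5] shift units [-4.25  -2.091  0.264] | j [-0.03  0.28  1.62 -0.    1.23 -0.36]
```

>>> {"method": "carry_out", "body": {"motion": [[0,0,0,-0.3,-0.15,0,10],[0,0,0,-0.6,-0.3,0,10],[0,0,0,-0.6,-0.3,0,10],[0,0,0,-0.6,-0.3,0,10],[0,0,0,-0.6,-0.3,0,10],[0,0,0,-0.6,-0.3,0,10],[0,0,0,-0.6,-0.29,0,10],[0,0,0,-0.35,-0.15,0.26,10],[0,0,0,0,0,0,10],[0,0,0,0,0,0,10]]}}

```text
clock: 6.98
eef_pos: [0.5977, -0.1896, 0.1292]
orientation: [-1.834, -2.549, -0.0]
ft_force: [0.5, -0.0, -3.7]
width: 0.0358
grip_force: 35.0
```

```bash
python3 go.py .598 -.1907 .065
python3 - <<'E'
from fit import *
from cell import cams
s=cams.get_image('side');t=cams.get_image('top')
def mark(c,im,u,v,S):
    p=cams.camera_params(c);b=cv2.resize(im[v-50:v+50,u-50:u+50],(400,400),interpolation=cv2.INTER_CUBIC)
    for q in proj(p,S): cv2.drawMarker(b,tuple(int(x) for x in ((q-[u-50,v-50])*4)),(0,0,255),cv2.MARKER_CROSS,10,1)
    return b
S=tri(.598,-.1907,np.radians(48.5),.042,.114)
cv2.imwrite('pics/above.png',np.hstack([mark('side',s,337,205,S),mark('top',t,321,165,S)]))
E
```

```text
t 6.97 tcp [ 0.5977 -0.1896  0.1292] yaw_y 18.52 tilt [-0.0011  0.0011 -1.    ] w 0.0358 F [ 0.5 -0.  -3.7] shift units [-0.02  -0.     1.069] | j [-0.49  0.27  1.67  0.    1.2  -0.81]
```

View pics/above.png

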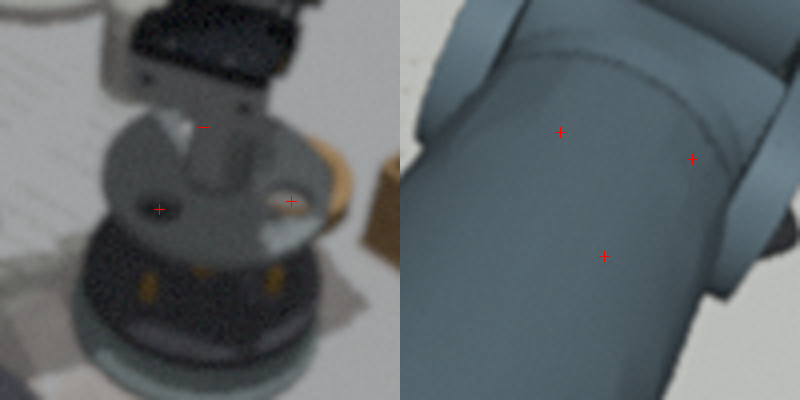

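The side crop shows hole centres at (160,209) and (291,202), on the predicted marks. The holes line up with the studs, so I lower gently.

>>> {"method": "carry_out", "body": {"motion": [[0,0,0,-0.02,0,0.2,10],[0,0,0,0,0,0.2,10],[0,0,0,0,0,0.15,10],[0,0,0,0,0,0.15,10],[0,0,0,0,0,0.12,10],[0,0,0,0,0,0.1,10],[0,0,0,0,0,0.08,10],[0,0,0,0,0,0,10],[0,0,0,0,0,0,10]]}}

```text
clock: 8.2
eef_pos: [0.5986, -0.1918, 0.0702]
orientation: [1.836, 2.549, 0.0]
ft_force: [0.5, 0.2, -3.0]
width: 0.036
grip_force: 35.0
```

```bash
python3 go.py .598 -.1907 .0645
```

```text
t 8.2 tcp [ 0.5986 -0.1918  0.0702] yaw_y 18.47 tilt [ 6.e-04 -3.e-04 -1.e+00] w 0.036 F [ 0.5  0.2 -3. ] shift units [ 0.021 -0.004  0.095] | j [-0.49  0.35  1.7   0.    1.1  -0.81]
```

>>> {"method": "carry_out", "body": {"motion": [[0,0,0,0,0,0.04,10],[0,0,0,0,0,0.03,10],[0,0,0,0,0,0.02,10],[0,0,0,0,0,0,10],[0,0,0,0,0,0,10]]}}

```text
clock: 8.82
eef_pos: [0.5985, -0.1917, 0.0645]
orientation: [1.836, 2.549, 0.0]
ft_force: [-0.2, -0.5, -2.7]
width: 0.036
grip_force: 35.0
```

```bash
python3 go.py .598 -.1907 .0645
```

```text
t 8.82 tcp [ 0.5985 -0.1917  0.0645] yaw_y 18.47 tilt [ 2.e-04 -1.e-04 -1.e+00] w 0.036 F [-0.2 -0.5 -2.7] shift units [ 0.018 -0.002  0.001] | j [-0.49  0.35  1.7   0.    1.09 -0.81]
```

>>> {"method": "carry_out", "body": {"motion": [[0,0,0,0,0,0.01,10],[0,0,0,0,0,0.01,10],[0,0,0,0,0,0,10],[0,0,0,0,0,0,10]]}}

```text
clock: 9.32
eef_pos: [0.5986, -0.1918, 0.0644]
orientation: [1.836, 2.549, -0.0]
ft_force: [-3.6, 1.1, 5.1]
width: 0.0362
grip_force: 35.0
```

Contact at the expected height (5 N). I open part way, clear of the studs, and rise.

>>> {"method": "carry_out", "body": {"motion": [[0,0,0,0,0,0,45],[0,0,0,0,0,0,60],[0,0,0,0,0,0,60],[0,0,0,0,0,0,60],[0,0,0,0,0,-0.2,60],[0,0,0,0,0,-0.4,60],[0,0,0,0,0,-0.6,60],[0,0,0,0,0,-0.7,60],[0,0,0,0,0,-0.7,60],[0,0,0,0,0,0,60]]}}

```text
clock: 10.58
eef_pos: [0.6007, -0.1928, 0.225]
orientation: [1.83, 2.542, 0.002]
ft_force: [0.5, 0.4, 0.5]
width: 0.0563
grip_force: 0.0
```

```bash
python3 go.py .598 -.1907 .0645
python3 - <<'E'
from fit import *
from cell import cams
s=cams.get_image('side');p=cams.camera_params('side')
b=cv2.resize(s[160:280,272:402],(780,600)[:1]*0 or (650,600),interpolation=cv2.INTER_CUBIC)
for q in proj(p,tri(.598,-.1907,np.radians(48.5),.042,.053)): cv2.drawMarker(b,tuple(int(x) for x in (q-[272,160])*5),(0,0,255),0,10,1)
a=np.linspace(0,2*np.pi,100);q=(proj(p,np.c_[.598+.064*np.cos(a),-.1907+.064*np.sin(a),0*a+.053])-[272,160])*5
cv2.polylines(b,[q.astype(int).astype(np.int32)],True,(0,255,0),1)
cv2.imwrite('pics/end.png',b)
E
```

```text
t 10.57 tcp [ 0.6007 -0.1928  0.225 ] yaw_y 18.48 tilt [ 0.0085 -0.0045 -1.    ] w 0.0563 F [0.5 0.4 0.5] shift units [ 0.067 -0.049  2.674] | j [-0.49  0.18  1.6   0.    1.35 -0.81]
```

View pics/end.png

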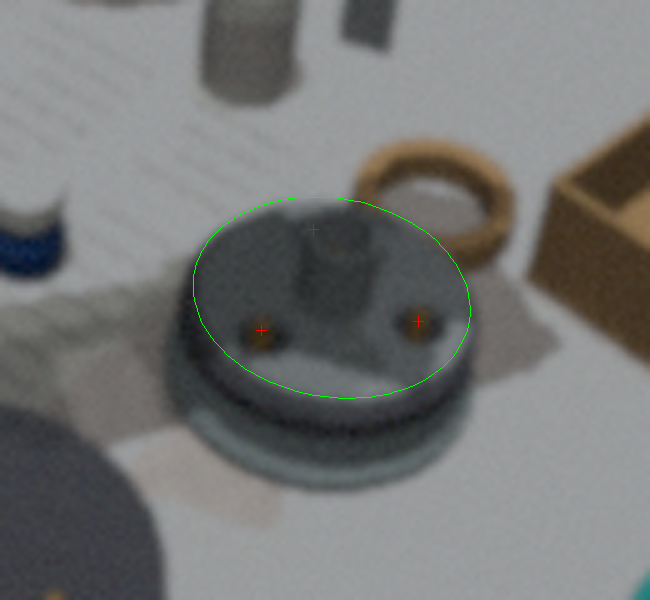

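The flange lies flat on the head. Its edge matches the predicted ellipse, and the studs stand in the holes at (262,332) and (418,322). I'm handing in.

```bash
python3 -c "
from cell import workorder
print(workorder.close_job())"
```

```text
the job is handed in; nothing more can be done
None
```

The large three-hole flange lies flat and fully home on the smaller dark stand, with the studs in its holes; it is released, the other two flanges were not touched, and the job was handed in at about 11 s.

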